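# Find the free-running truck wheel, fit it on the axle and leave it spinning

### The arm

A 6-joint arm with a two-finger parallel gripper is mounted at the origin on the work surface. World frame = base frame: x ahead of the robot, y to its left, z up, the work surface at z = 0. Lengths are in m, angles in rad, forces in N, time in s.
With the tool pointing down it reaches from about 0.35 to 0.975 m from the base axis. Payload 4.9 kg.
Tool frame: the origin (TCP) lies at the very end of the fingers, on their centre line; the grasp point (between the pads) lies 19 mm behind it; z points along the fingers, y is the line along which they close (so a half turn about z gives the same grasp; the last joint's range is limited). The gripper opens to 85 mm and grips with 20 to 120 N. Pads are 22 mm wide; open, the fingers measure 114 mm over their backs; the gripper's body (76 mm by 85 mm) begins 54 mm behind the grasp point. The pads swing forward as they close: fully open they stand 13 mm farther back than shut.
Start: joints at [-1.338, 0.053, 1.613, -0, 1.476, -0.119], TCP at [0.215, -0.587, 0.231] pointing down, gripper open.
Joint ranges: [-3.01, 3.01], [-1.01, 2.22], [0.06, 2.58], [-1.02, 4.17], [0.09, 2.62], [-3.14, 3.14]. Speed limits (rad/s): [2.57, 2.57, 3.14, 3.14, 3.14, 3.14].

### API

Orientations are given as a rotation vector (axis times angle).
In Python, from station import ctrl, imaging gives the robot as it stands.
- The arm moves only by the tool play_rows, never from a script. Its argument "series" is a list of rows, each a list of 3 entries, a list of its own where there are three numbers: the opening, from 0 (shut) to 1 (fully open), then the shift along the tool's x, y, z each as a share of 0.05 m, from -1 to 1, then the turn, a rotation vector about the tool's x, y, z each as a share of 8 degrees, from -1 to 1. In form: [[grip, [dx, dy, dz], [ax, ay, az]], ...]. A call has 1 to 8 rows; each row shifts and turns the commanded pose from where the row before left it, along the tool's axes as they then stand; what a row does not reach is not made up. A row lasts 1/8 s, in which the tool goes at most 62.5 mm and 10.7 degrees, less where a joint would pass 70% of its speed; a pose out of reach is approached as far as the arm can. A call with a number of a shift or a turn outside -1 to 1 is refused whole. A call with a gripper value outside its range is refused whole. The fingers move at their own pace and stop on an object; "force" is the grip in N (left out, the last holds). Time passes only in rows, so rows that do not move let the fingers close. It gives the time, the measured TCP pose, the force, the opening and the grip force at its end, in the units of the state.
- ctrl.get_obs(): the state, without advancing time (a new reading comes with each control period).
- imaging.get_image(name): name is "side" or "top" or "wrist"; returns a dict with "color" (400x640x3 uint8, blue, green, red), "fx", "fy", "cx", "cy" (pixels), "D" ([k1, k2, p1, p2, k3] as OpenCV has them; the pictures are not rectified), "extrinsics" (4x4, takes a point from world to camera coordinates); the wrist camera has in their place "hand_eye" (4x4, takes a point from camera to tool coordinates, whose origin is the TCP and whose axes are the flange's). Camera axes: x right, y down, z forward; pixel columns grow to the right and rows downward; lengths in m; the calibration is good to about 2 mm. A picture is of the moment at which its call begins: read the wrist's pose just before it. There is no depth.
- ctrl.finish_job(): hands the job in; it is judged then, once.
The state is a dict: "t": time; "q": joint angles; "dq": joint speeds; "effort": joint torques, N m; "tool_pos": TCP position; "tool_rot": TCP orientation; "contact_force": force on the tool from outside, world axes, zero at the start; "wrist_torque": the same for the moment, N m; "opening": finger opening in m; "grip_force": force on a finger pad.
Only numpy, scipy, OpenCV 4.12 (cv2) and the standard library are available. Lean on these libraries where they do the work, as an engineer would, in place of code of your own. Each camera call takes 0.05 s, during which the arm holds its last target. There are 200 camera calls.

### The job

Three wheels for the kitchen's platform truck stand on the spindles of the blue bench stand: two bind and one runs free. Find the free one by pushing the wheels round gently by their yellow ribs with closed fingers (never pinch, force or lean on a wheel); lift that one off by its square sleeve and set it, upright and fully down, on the round axle of the yellow bracket. There give it a good spin and leave it spinning by itself, hands off; leave the two binding wheels on their spindles, never have two wheels off at once, and leave the other things where they are.

Things in the scene. Friction and masses are not known exactly. Their poses are not given: they have to be found in the camera images.
- sleeve_p (a point): Grasp point of wheel p: on the axis of its bearing sleeve, a non-turning aluminium tube, 32 mm square outside, 76 mm tall, with a 20.5 mm square bore right through. The point is 65 mm above the sleeve's underside, 11 mm below its top. z is up the axis, x and y square to the flat sides. The wheel's upper face is 35 mm below this point, its rib tops 22.5 mm below.
- rib_p (a point): Point that turns with wheel p: on the centre line of one of its three yellow ribs, 40 mm from the axis, level with the wheel's flat upper face. The ribs are radial, 8 mm thick, stand 12.5 mm above the face, run from 24 to 54 mm from the axis, 120 degrees apart. x points outwards along this rib, z up.
- wheel_p: The turning part of wheel p, 110 mm across, black tyre; origin on its axis, level with the sleeve's underside. It turns without end either way about the sleeve. Pushed slowly at 40 mm from the axis (closed fingers beside a rib), a free wheel resists with under 0.5 N and coasts on for many seconds; a binding one resists with 5 to 7 N and stops dead.
- hub_p: The sleeve of wheel p and all it carries, about 0.5 kg; origin on its axis at the underside. The three look alike; any of them may stand on any spindle; one runs free, two bind.
- sleeve_q (a point): Grasp point of wheel q: on the axis of its bearing sleeve, a non-turning aluminium tube, 32 mm square outside, 76 mm tall, with a 20.5 mm square bore right through. The point is 65 mm above the sleeve's underside, 11 mm below its top. z is up the axis, x and y square to the flat sides. The wheel's upper face is 35 mm below this point, its rib tops 22.5 mm below.
- rib_q (a point): Point that turns with wheel q: on the centre line of one of its three yellow ribs, 40 mm from the axis, level with the wheel's flat upper face. The ribs are radial, 8 mm thick, stand 12.5 mm above the face, run from 24 to 54 mm from the axis, 120 degrees apart. x points outwards along this rib, z up.
- wheel_q: The turning part of wheel q, 110 mm across, black tyre; origin on its axis, level with the sleeve's underside. It turns without end either way about the sleeve. Pushed slowly at 40 mm from the axis (closed fingers beside a rib), a free wheel resists with under 0.5 N and coasts on for many seconds; a binding one resists with 5 to 7 N and stops dead.
- hub_q: The sleeve of wheel q and all it carries, about 0.5 kg; origin on its axis at the underside. The three look alike; any of them may stand on any spindle; one runs free, two bind.
- sleeve_r (a point): Grasp point of wheel r: on the axis of its bearing sleeve, a non-turning aluminium tube, 32 mm square outside, 76 mm tall, with a 20.5 mm square bore right through. The point is 65 mm above the sleeve's underside, 11 mm below its top. z is up the axis, x and y square to the flat sides. The wheel's upper face is 35 mm below this point, its rib tops 22.5 mm below.
- rib_r (a point): Point that turns with wheel r: on the centre line of one of its three yellow ribs, 40 mm from the axis, level with the wheel's flat upper face. The ribs are radial, 8 mm thick, stand 12.5 mm above the face, run from 24 to 54 mm from the axis, 120 degrees apart. x points outwards along this rib, z up.
- wheel_r: The turning part of wheel r, 110 mm across, black tyre; origin on its axis, level with the sleeve's underside. It turns without end either way about the sleeve. Pushed slowly at 40 mm from the axis (closed fingers beside a rib), a free wheel resists with under 0.5 N and coasts on for many seconds; a binding one resists with 5 to 7 N and stops dead.
- hub_r: The sleeve of wheel r and all it carries, about 0.5 kg; origin on its axis at the underside. The three look alike; any of them may stand on any spindle; one runs free, two bind.
- stand: Fixed blue bench stand, 90 x 400 x 34 mm, origin under its centre. Three square steel spindles (18 mm wide, 36 mm tall with a tapered tip) stand in a row along its y axis, at y = -145, 0 and +145 mm; each rises from a seat 40 mm above the table, on which the underside of a wheel's sleeve rests.
- axle_seat (a point): Foot of the round upright axle (17 mm diameter, 36 mm tall, the last 6 mm tapered) on the fixed yellow axle bracket (base 100 x 100 x 34 mm): on the axle's centre line, at the seat on which a sleeve's underside rests when it is fully down, 40 mm above the table. z up. The bore leaves about 1.7 mm play round the axle.
- wrench: Steel wrench, 150 mm, lying or standing loose on the table; origin at its underside. Not part of the job.
- driver: Screwdriver, 200 mm, lying or standing loose on the table; origin at its underside. Not part of the job.
- oil: White oil bottle, 150 mm tall, 52 mm wide, lying or standing loose on the table; origin at its underside. Not part of the job.
- bowl: Steel mixing bowl, 120 mm wide, 50 mm tall, lying or standing loose on the table; origin at its underside. Not part of the job.
- can: Steel food can, 74 mm wide, 110 mm tall, lying or standing loose on the table; origin at its underside. Not part of the job.
- carton: Cardboard carton, 90 x 70 x 50 mm, lying or standing loose on the table; origin at its underside. Not part of the job.
- washer: Steel washer, 48 mm wide, 8 mm thick, lying or standing loose on the table; origin at its underside. Not part of the job.
Things that resemble listed ones, but are neither listed nor needed, are in the scene too. Leave any turquoise look-alike of the part that bears axle_seat alone.

How it is judged:
By the outcome, as a careful person would: the job done as asked, in the order asked, and still so for the second after the job is handed in, with the robot touching nothing.
It also fails if it takes over 72 s, if anything falls off the work surface, if the arm or the gripper's body presses on something with over 40 N, if the wrist force passes 120 N, or if a joint passes its speed limit or range.

## Working session

There is one attempt and no reset: what is moved stays moved. The work goes in short steps, Python scripts to look and compute and a tool call to move; the robot and the scene stay as the last step left them, time stands still between calls to the robot, and variables do not carry over. Pictures are saved under pics/ and viewed, at most 10 in all, crops included, and the job is handed in when it is done.

Besides the shell and the picture viewer there is one more tool, called after ">>>" by a JSON object that holds its "op" and its "data". play_rows: Moves the arm, as the interface text tells. Shift numbers are shares of 0.05 m and turn numbers shares of 8 degrees, none past 1 either way. Its arguments: {"type":"object","properties":{"series":{"type":"array"},"force":{"type":"number"}},"required":["series"]}

```bash
ls; mkdir -p pics
python3 - <<'E'
from station import ctrl, imaging
import cv2,pickle
o=ctrl.get_obs();print(o)
d={}
for n in("side","top"):
    im=imaging.get_image(n);cv2.imwrite(f"pics/{n}0.png",im["color"]);d[n]={k:v for k,v in im.items() if k!="color"};print(d[n])
pickle.dump(d,open("cal.pkl","wb"))
E
```

```text
pics
{'t': 0.0, 'q': array([-1.33797228e+00,  5.33437104e-02,  1.61428764e+00,  1.89529767e-05,
        1.47602418e+00, -1.18998673e-01]), 'dq': array([ 6.31125281e-04,  5.14739878e-04, -5.66669042e-04,  1.03098465e-03,
        5.87498429e-04,  1.42903688e-05]), 'effort': array([-1.57635473e-03, -3.93679476e+01, -3.70178211e+01, -1.28138686e-04,
        7.16124487e-03,  1.01206825e-05]), 'tool_pos': array([ 0.21524153, -0.58610035,  0.23007498]), 'tool_rot': array([-3.09108157e+00, -5.49432588e-01,  1.54629932e-04]), 'contact_force': array([ 0.11813261, -0.07890794, -0.55424399]), 'wrist_torque': array([ 0.00501979, -0.02734056, -0.00876237]), 'grip_force': 0.0, 'opening': 0.0855379043863056}
{'fx': 399.98073227743026, 'fy': 399.98073227743026, 'cx': 321.1538084606488, 'cy': 197.7404020346019, 'D': array([-0.06518588,  0.        ,  0.        ,  0.        ,  0.        ]), 'extrinsics': array([[ 0.9826161 , -0.18523767, -0.01235345, -0.5598568 ],
       [-0.1425676 , -0.71029736, -0.6893128 ,  0.10317558],
       [ 0.11891208,  0.67909106, -0.72435851,  1.19243838],
       [ 0.        ,  0.        ,  0.        ,  1.        ]])}
{'fx': 484.67262866311563, 'fy': 484.67262866311563, 'cx': 317.27134740753036, 'cy': 191.3971367933336, 'D': array([0.00296146, 0.        , 0.        , 0.        , 0.        ]), 'extrinsics': array([[-0.02746904, -0.99957683,  0.00957182, -0.03468224],
       [-0.9926556 ,  0.02614779, -0.11811504,  0.58463489],
       [ 0.11781477, -0.01274603, -0.99295378,  1.45955921],
       [ 0.        ,  0.        ,  0.        ,  1.        ]])}
```

View pics/top0.png

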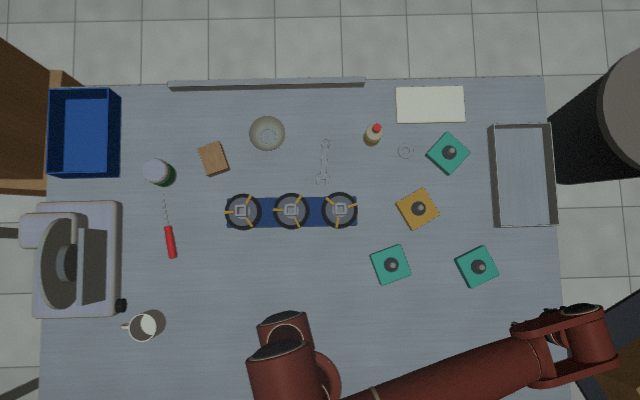

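View pics/side0.png

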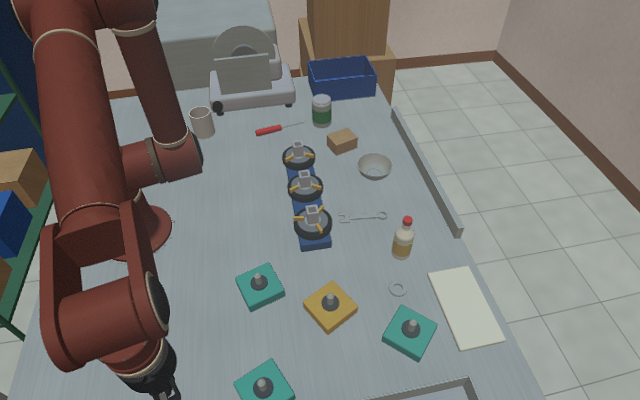

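The top view shows the wheels at about (243,211), (291,210) and (340,209), with the yellow bracket at (418,208). I'll enlarge both views to read them more closely.

```bash
cat > h.py <<'E'
import pickle,cv2,numpy as np
d=pickle.load(open("cal.pkl","rb"))
def K(c): return np.array([[c["fx"],0,c["cx"]],[0,c["fy"],c["cy"]],[0,0,1.]])
def w(n,u,v,z):
    c=d[n];p=cv2.undistortPoints(np.array([[[u,v]]],float),K(c),c["D"])[0,0]
    R=c["extrinsics"][:3,:3];t=c["extrinsics"][:3,3]
    r=R.T@np.array([p[0],p[1],1]);o=-R.T@t
    return o+r*(z-o[2])/r[2]
def px(n,P):
    c=d[n];E=c["extrinsics"]
    return cv2.projectPoints(np.atleast_2d(P).astype(float),cv2.Rodrigues(E[:3,:3])[0],E[:3,3],K(c),c["D"])[0][:,0]
E
python3 - <<'E'
import cv2,numpy as np
t=cv2.imread("pics/top0.png");s=cv2.imread("pics/side0.png")
a=cv2.resize(t[180:240,215:375],(800,300),interpolation=cv2.INTER_CUBIC)
b=cv2.resize(t[180:240,370:450],(400,300),interpolation=cv2.INTER_CUBIC)
c=cv2.resize(s[270:340,295:365],(300,300),interpolation=cv2.INTER_CUBIC)
o=np.zeros((600,800,3),np.uint8);o[:300]=a;o[300:,:400]=b;o[300:,400:700]=c
cv2.imwrite("pics/c1.png",o)
cv2.imwrite("pics/c2.png",cv2.resize(s[135:255,260:360],(500,600),interpolation=cv2.INTER_CUBIC))
E
```

```text
(no output)
```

View pics/c1.png

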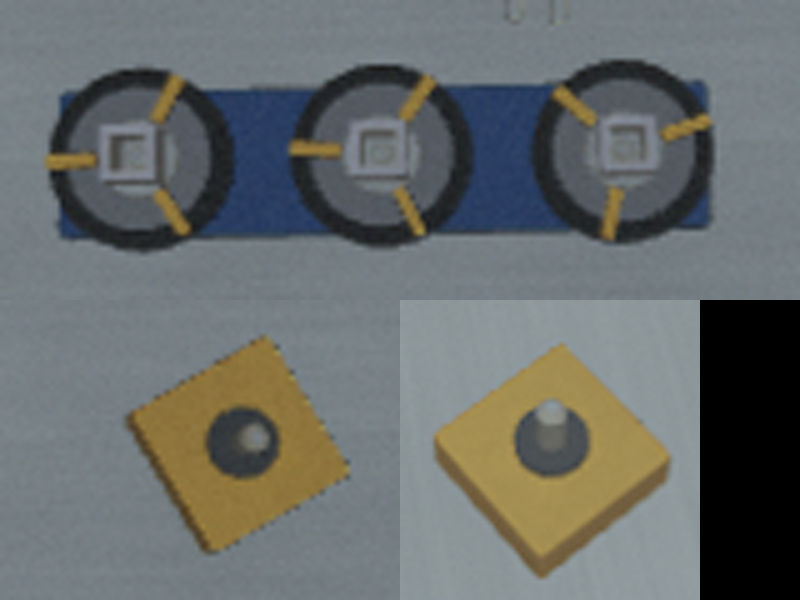

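View pics/c2.png

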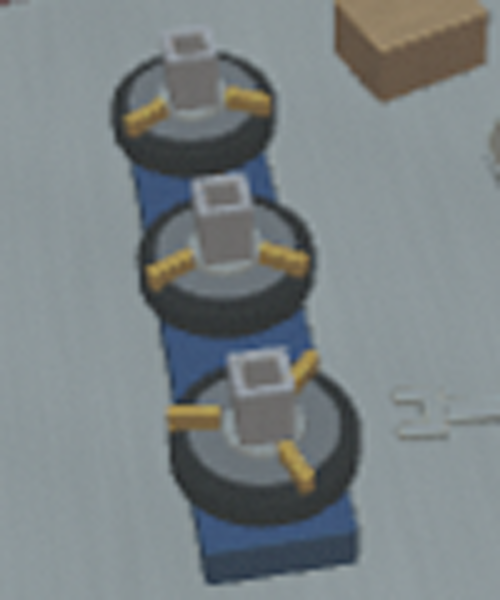

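The crops show the square sleeve tops clearly. The left and middle wheels have matching rib directions, and the right wheel is rotated relative to them. The bracket disc and axle tip are readable too, so next I convert to world positions.

```bash
cat > m.py <<'E'
from h import *
T=lambda x,y,z,x0=215,y0=180,s=5:w("top",(x+.5)/s-.5+x0,(y+.5)/s-.5+y0,z)
S=lambda x,y,z,x0=260,y0=135,s=5:w("side",(x+.5)/s-.5+x0,(y+.5)/s-.5+y0,z)
np.set_printoptions(precision=4,suppress=True)
print("sleeves top",*[T(x,y,.116) for x,y in((130,152),(379,147),(627,144))])
print("sleeves side",*[S(x,y,.116) for x,y in((191,43),(222,190),(263,370))])
st=[T(x,y,.034)[:2] for x,y in((60,93),(710,83),(710,227),(60,238))];print("stand",st,np.mean(st,0))
print("rib outer ends top z.0935")
C=[(130,152),(379,147),(627,144)]
R=[[(180,80),(48,162),(185,230)],[(432,80),(292,148),(420,232)],[(558,90),(708,121),(609,237)]]
for c,rs in zip(C,R):
    c=T(*c,.116)
    for r in rs:
        p=T(*r,.0935);e=p-c;print(p,np.hypot(*e[:2]),np.degrees(np.arctan2(e[1],e[0])))
B=lambda x,y,z:T(x,y-300,z,370,180,5)
bc=[B(x,y,.034)[:2] for x,y in((265,337),(128,420),(208,553),(350,466))];print("br",bc,np.mean(bc,0))
print("disc,tip",B(242,442,.04),B(257,437,.076))
Sd=lambda x,y,z:S(x-400,y-300,z,295,270,300/70)
print("side disc,tip",Sd(552,440,.04),Sd(551,407,.076))
E
python3 m.py
```

```text
sleeves top [0.5255 0.1742 0.116 ] [0.5245 0.03   0.116 ] [ 0.5224 -0.114   0.116 ]
sleeves side [0.5274 0.1748 0.116 ] [0.5253 0.0329 0.116 ] [ 0.5247 -0.1144  0.116 ]
stand [array([0.5699, 0.2288]), array([ 0.5655, -0.1712]), array([ 0.4768, -0.168 ]), array([0.4809, 0.2293])] [0.5233 0.0297]
rib outer ends top z.0935
[0.5692 0.1476 0.0935] 0.051186860580590784 -31.260665489151567
[0.5227 0.2256 0.0935] 0.051551130993854846 93.01966778014443
[0.4806 0.1457 0.0935] 0.05312571151980463 -147.56024237805397
[ 0.5653 -0.0012  0.0935] 0.05131846239956702 -37.39804659575902
[0.5272 0.0822 0.0935] 0.05227565303956065 87.08848445031501
[0.4757 0.008  0.0935] 0.05352674184835055 -155.70993060755745
[ 0.5574 -0.0755  0.0935] 0.05194677366669918 47.72045892980189
[ 0.5366 -0.1636  0.0935] 0.051633378609142556 -74.04787048157513
[ 0.4698 -0.1029  0.0935] 0.05377277000491616 168.13351465077682
br [array([ 0.5887, -0.3766]), array([ 0.5394, -0.2893]), array([ 0.4564, -0.3346]), array([ 0.5074, -0.4247])] [ 0.523  -0.3563]
disc,tip [ 0.5235 -0.3576  0.04  ] [ 0.5234 -0.3588  0.076 ]
side disc,tip [ 0.5245 -0.3613  0.04  ] [ 0.524  -0.3604  0.076 ]
```

>>> {"op": "play_rows", "data": {"series": [[0,[0,0,0],[0,0,0.63]],[0,[0,0,0],[0,0,0.63]],[0,[0,0,0],[0,0,0.63]],[0,[0,0,0],[0,0,0.63]],[0,[0.7,-1,0],[0,0,0]],[0,[0.7,-1,0],[0,0,0]],[0,[0.7,-1,0],[0,0,0]],[0,[0.7,-1,0],[0,0,0]]], "force": 30}}

```text
t: 1.1
tool_pos: [0.356, -0.3848, 0.2308]
tool_rot: [-3.141, 0.001, 0.0]
contact_force: [0.7, -0.7, 0.9]
opening: -0.0003
grip_force: 0.0
```

>>> {"op": "play_rows", "data": {"series": [[0,[0.57,-0.92,0],[0,0,0]],[0,[0.57,-0.92,0],[0,0,0]],[0,[0.57,-0.92,0],[0,0,0]],[0,[0.57,-0.92,0],[0,0,0]],[0,[0.57,-0.92,0],[0,0,0]],[0,[0,0,0.9],[0,0,0]],[0,[0,0,0.9],[0,0,0]],[0,[0,0,0.9],[0,0,0]]]}}

```text
t: 2.1
tool_pos: [0.4977, -0.1562, 0.0947]
tool_rot: [-3.142, -0.001, 0.0]
contact_force: [-0.8, 0.5, -0.2]
opening: 0.0002
grip_force: 0.0
```

Run:
```python
from station import ctrl, imaging
import cv2
from h import *
o=ctrl.get_obs();print(o["t"],o["tool_pos"],o["tool_rot"],o["contact_force"])
t=imaging.get_image("top")["color"];wr=imaging.get_image("wrist")
print(wr["hand_eye"],wr["fx"],wr["cx"],wr["cy"],wr["D"])
o=np.zeros((600,800,3),np.uint8)
o[:300]=cv2.resize(t[180:240,215:375],(800,300),interpolation=cv2.INTER_CUBIC);o[300:,:480]=cv2.resize(wr["color"],(480,300))
cv2.imwrite("pics/c3.png",o)
```

```text
2.1 [ 0.49767224 -0.15620829  0.09468017] [-3.14155229e+00 -1.03965916e-03  1.69292264e-04] [-0.8453886   0.4686892  -0.20718578]
[[ 3.38514812e-05 -9.60516106e-01 -2.78224385e-01  7.00354405e-02]
 [ 9.99999885e-01  1.65742929e-04 -4.50525843e-04  3.19440646e-04]
 [ 4.78851053e-04 -2.78224338e-01  9.60516001e-01 -1.42937121e-01]
 [ 0.00000000e+00  0.00000000e+00  0.00000000e+00  1.00000000e+00]] 307.3787298975195 323.65203468213366 199.22184449520032 [0.01256557 0.         0.         0.         0.        ]
```

View pics/c3.png

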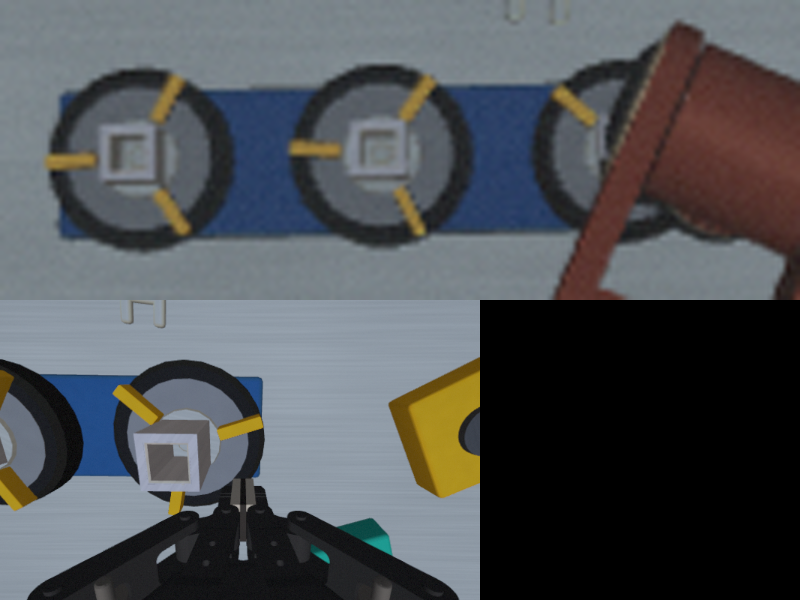

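The wrist view shows the shut fingertips at about (243,490), beside the right wheel's near-right rib at (240,428), so I can descend and push it gently towards +x.

>>> {"op": "play_rows", "data": {"series": [[0,[0,0,0.2],[0,0,0]],[0,[0,0,0.18],[0,0,0]],[0,[0.1,0,0],[0,0,0]],[0,[0.1,0,0],[0,0,0]],[0,[0.1,0,0],[0,0,0]],[0,[0.1,0,0],[0,0,0]],[0,[0.08,0,0],[0,0,0]],[0,[0.08,0,0],[0,0,0]]]}}

```text
t: 3.2
tool_pos: [0.5249, -0.1565, 0.077]
tool_rot: [-3.141, -0.0, 0.006]
contact_force: [-6.2, -0.0, 4.2]
opening: -0.0001
grip_force: 2.9
```

>>> {"op": "play_rows", "data": {"series": [[0,[0.08,0,0],[0,0,0]],[0,[0.08,0,0],[0,0,0]],[0,[0.08,0,0],[0,0,0]]]}}

```text
t: 3.58
tool_pos: [0.5365, -0.1564, 0.0764]
tool_rot: [-3.141, -0.0, 0.007]
contact_force: [-5.5, 0.8, 0.7]
opening: -0.0002
grip_force: 2.5
```

>>> {"op": "play_rows", "data": {"series": [[0,[0.08,0,0],[0,0,0]],[0,[0.08,0,0],[0,0,0]]]}}

```text
t: 3.82
tool_pos: [0.5445, -0.1567, 0.0764]
tool_rot: [-3.141, -0.0, 0.007]
contact_force: [-5.3, -0.7, 1.2]
opening: -0.0001
grip_force: 2.2
```

Run:
```python
from station import ctrl, imaging
import cv2
o=ctrl.get_obs();print(o["t"],o["tool_pos"],o["contact_force"],o["wrist_torque"])
wr=imaging.get_image("wrist")["color"];cv2.imwrite("pics/w1.png",wr)
```

```text
3.825 [ 0.54445269 -0.1566604   0.07639155] [-5.3057487  -0.73379474  1.23262586] [-0.13849217  0.93558607  0.05839414]
```

Wheel r, on the right, resists at a steady 5.3 to 6.2 N, so it binds. Next is the middle wheel.

>>> {"op": "play_rows", "data": {"series": [[0,[-0.2,0,0],[0,0,0]],[0,[0,0,-0.8],[0,0,0]],[0,[0,0,-0.5],[0,0,0]],[0,[-0.15,-0.91,0],[0,0,0]],[0,[-0.15,-0.91,0],[0,0,0]],[0,[-0.15,-0.91,0],[0,0,0]],[0,[-0.15,-0.91,0],[0,0,0]],[0,[-0.15,-0.91,0],[0,0,0]]]}}

```text
t: 4.88
tool_pos: [0.4982, 0.0723, 0.1428]
tool_rot: [-3.141, 0.001, -0.004]
contact_force: [2.0, -0.1, 0.3]
opening: -0.0003
grip_force: 0.0
```

>>> {"op": "play_rows", "data": {"series": [[0,[0,0,0.6],[0,0,0]],[0,[0,0,0.6],[0,0,0]],[0,[0.1,0,0.08],[0,0,0]],[0,[0.1,0,0],[0,0,0]],[0,[0.1,0,0],[0,0,0]],[0,[0.08,0,0],[0,0,0]],[0,[0.08,0,0],[0,0,0]],[0,[0.08,0,0],[0,0,0]]]}}

```text
t: 5.88
tool_pos: [0.5246, 0.0702, 0.079]
tool_rot: [3.14, 0.0, -0.005]
contact_force: [-8.5, -4.2, 7.5]
opening: 0.0001
grip_force: 5.0
```

>>> {"op": "play_rows", "data": {"series": [[0,[0.08,0,0],[0,0,0]],[0,[0.08,0,0],[0,0,0]],[0,[0.08,0,0],[0,0,0]]]}}

```text
t: 6.25
tool_pos: [0.5364, 0.0704, 0.0789]
tool_rot: [3.141, -0.0, -0.006]
contact_force: [-8.5, -2.0, 6.0]
opening: 0.0004
grip_force: 4.4
```

The middle wheel also resists steadily, at more than 5 N, so it binds too. I'll confirm that the left one runs free.

>>> {"op": "play_rows", "data": {"series": [[0,[-0.2,0,0],[0,0,0]],[0,[0,0,-0.8],[0,0,0]],[0,[0,0,-0.5],[0,0,0]],[0,[-0.2,-0.96,0],[0,0,0]],[0,[-0.2,-0.96,0],[0,0,0]],[0,[-0.2,-0.96,0],[0,0,0]],[0,[0,0,0.6],[0,0,0]],[0,[0,0,0.5],[0,0,0]]]}}

```text
t: 7.25
tool_pos: [0.4972, 0.2157, 0.0877]
tool_rot: [-3.141, -0.003, -0.002]
contact_force: [0.0, -0.3, 0.5]
opening: -0.0001
grip_force: 0.0
```

>>> {"op": "play_rows", "data": {"series": [[0,[0,0,0.26],[0,0,0]],[0,[0.1,0,0],[0,0,0]],[0,[0.1,0,0],[0,0,0]],[0,[0.1,0,0],[0,0,0]],[0,[0.08,0,0],[0,0,0]],[0,[0.08,0,0],[0,0,0]],[0,[0.08,0,0],[0,0,0]],[0,[0.08,0,0],[0,0,0]]]}}

```text
t: 8.25
tool_pos: [0.5286, 0.2148, 0.0753]
tool_rot: [-3.142, 0.0, 0.0]
contact_force: [-0.1, -0.7, 0.3]
opening: 0.0002
grip_force: 0.0
```

>>> {"op": "play_rows", "data": {"series": [[0,[0.08,0,0],[0,0,0]],[0,[0.08,0,0],[0,0,0]],[0,[0.08,0,0],[0,0,0]]]}}

```text
t: 8.62
tool_pos: [0.5407, 0.2148, 0.0753]
tool_rot: [3.142, -0.0, -0.0]
contact_force: [1.1, 0.0, 0.9]
opening: 0.0005
grip_force: 0.0
```

Run:
```python
from station import ctrl, imaging
import cv2
from h import *
print(ctrl.get_obs()["contact_force"])
t=imaging.get_image("top")["color"];wr=imaging.get_image("wrist")["color"]
o=np.zeros((600,800,3),np.uint8)
o[:300]=cv2.resize(t[180:240,215:375],(800,300),interpolation=cv2.INTER_CUBIC);o[300:,:480]=cv2.resize(wr,(480,300))
cv2.imwrite("pics/c4.png",o)
```

```text
[1.14545353 0.03583197 0.86195882]
```

View pics/c4.png

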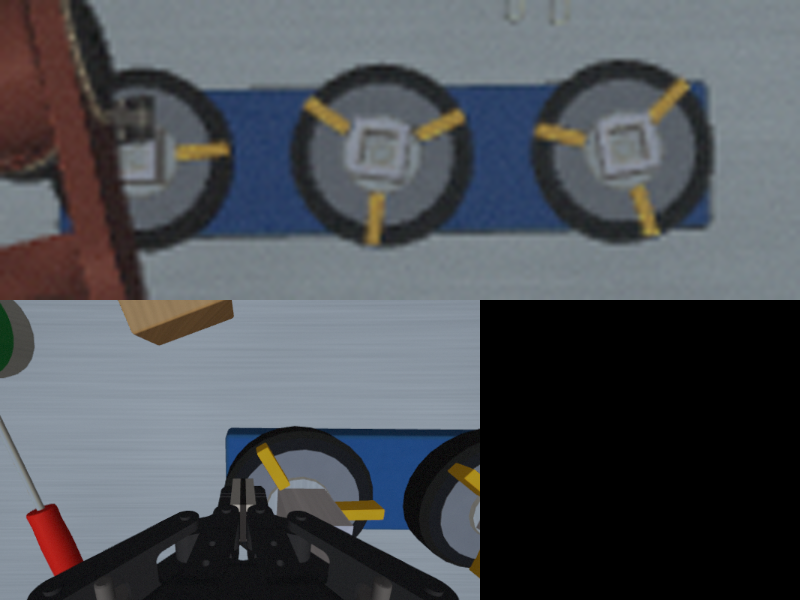

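The left wheel showed no measurable resistance and coasted past the finger: its rib now points along −y at crop (200,150), about 55° on. It's the free one, so I'll grasp its sleeve.

>>> {"op": "play_rows", "data": {"series": [[0,[-0.1,0,0],[0,0,0]],[0,[0,0,-0.9],[0,0,0]],[0,[0,0,-0.7],[0,0,0]],[1,[-0.2,0.8,0],[0,0,0]],[1,[0,0,0],[0,0,0]],[1,[0,0,0],[0,0,0]],[1,[0,0,0],[0,0,0]],[1,[0,0,0],[0,0,0]]]}}

```text
t: 9.72
tool_pos: [0.5253, 0.1753, 0.1549]
tool_rot: [3.142, 0.001, -0.001]
contact_force: [0.3, 0.4, 0.1]
opening: 0.0854
grip_force: 0.0
```

Run:
```python
from station import ctrl, imaging
import cv2
from h import *
from scipy.spatial.transform import Rotation as Ro
o=ctrl.get_obs();p,r=o["tool_pos"],o["tool_rot"]
im=imaging.get_image("wrist");cv2.imwrite("pics/w2.png",im["color"])
H=im["hand_eye"];print(o["t"],p,r,o["opening"])
# expected sleeve top corners in the picture
T=np.eye(4);T[:3,:3]=Ro.from_rotvec(r).as_matrix();T[:3,3]=p
E=np.linalg.inv(T@H)
P=[[.526+a*.016,.1745+b*.016,.116] for a,b in((1,1),(1,-1),(-1,-1),(-1,1))]
print(cv2.projectPoints(np.array(P),cv2.Rodrigues(E[:3,:3])[0],E[:3,3],K(im),im["D"])[0][:,0])
```

```text
9.725 [0.52528718 0.17528504 0.15493384] [ 3.14154957e+00  1.08614044e-03 -1.02627365e-03] 0.0853530470969245
[[298.6067637  200.17032771]
 [350.5137168  200.21269694]
 [349.27778298 247.79048257]
 [299.68985947 247.74778566]]
```

View pics/w2.png

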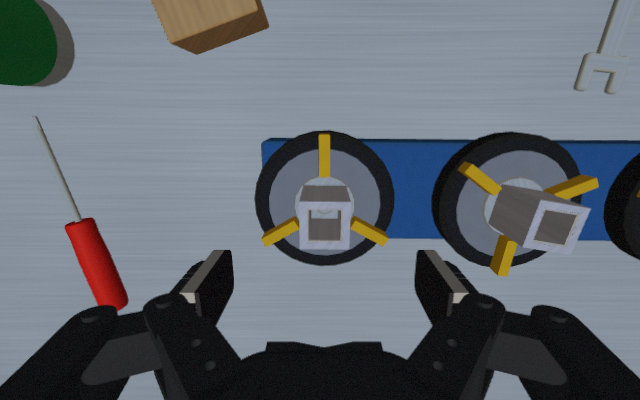

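The sleeve's top corners sit at about (299,203), (352,203), (349,250) and (300,250), within 3 px of the prediction. Descending and gripping now.

>>> {"op": "play_rows", "data": {"series": [[1,[-0.01,0.02,0.5],[0,0,0]],[1,[0,0,0.5],[0,0,0]],[1,[0,0,0.36],[0,0,0]],[0.25,[0,0,0],[0,0,0]],[0.25,[0,0,0],[0,0,0]],[0.25,[0,0,0],[0,0,0]],[0.25,[0,0,0],[0,0,0]],[0.25,[0,0,0],[0,0,0]]], "force": 50}}

```text
t: 10.78
tool_pos: [0.526, 0.1742, 0.0889]
tool_rot: [-3.141, 0.0, -0.004]
contact_force: [0.4, 1.3, 5.1]
opening: 0.031
grip_force: 51.1
```

>>> {"op": "play_rows", "data": {"series": [[0.25,[0,0,0],[0,0,0]],[0.25,[0,0,0],[0,0,0]],[0.25,[0,0,-0.1],[0,0,0]],[0.25,[0,0,-0.2],[0,0,0]]]}}

```text
t: 11.28
tool_pos: [0.5245, 0.1732, 0.1005]
tool_rot: [3.141, -0.0, -0.001]
contact_force: [4.5, 0.5, -7.3]
opening: 0.0312
grip_force: 50.3
```

>>> {"op": "play_rows", "data": {"series": [[0.25,[0,0,-0.2],[0,0,0]],[0.25,[0,0,-0.2],[0,0,0]],[0.25,[0,0,-0.2],[0,0,0]],[0.25,[0,0,-0.3],[0,0,0]],[0.25,[0,0,-0.4],[0,0,0]],[0.25,[0,0,-0.4],[0,0,0]],[0.25,[0,0,-0.4],[0,0,0]],[0.25,[0,0,-0.4],[0,0,0]]]}}

```text
t: 12.28
tool_pos: [0.525, 0.1738, 0.229]
tool_rot: [-3.141, 0.0, -0.001]
contact_force: [-0.4, 0.2, -5.0]
opening: 0.0313
grip_force: 50.7
```

>>> {"op": "play_rows", "data": {"series": [[0.25,[0,0.5,0],[0,0,0]],[0.25,[0,0.8,0],[0,0,0]],[0.25,[0,0.8,0],[0,0,0]],[0.25,[0,0.8,0],[0,0,0]],[0.25,[0,0.8,0],[0,0,0]],[0.25,[0,0.8,0],[0,0,0]],[0.25,[0,0.8,0],[0,0,0]],[0.25,[0,0.8,0],[0,0,0]]]}}

```text
t: 13.28
tool_pos: [0.5248, -0.1326, 0.2282]
tool_rot: [3.141, -0.0, 0.001]
contact_force: [0.8, 0.4, -5.0]
opening: 0.0311
grip_force: 50.9
```

>>> {"op": "play_rows", "data": {"series": [[0.25,[0,0.8,0],[0,0,0]],[0.25,[0,0.8,0],[0,0,0]],[0.25,[0,0.8,0],[0,0,0]],[0.25,[0,0.8,0],[0,0,0]],[0.25,[0,0.7,0.3],[0,0,0]],[0.25,[0,0.4,0.4],[0,0,0]],[0.25,[0,0.26,0.5],[0,0,0]],[0.25,[0,0,0.3],[0,0,0]]]}}

```text
t: 14.28
tool_pos: [0.5243, -0.3596, 0.1511]
tool_rot: [-3.14, 0.002, 0.002]
contact_force: [0.1, 0.5, -3.4]
opening: 0.0313
grip_force: 50.9
```

Run:
```python
from station import ctrl, imaging
import cv2
from h import *
from scipy.spatial.transform import Rotation as Ro
o=ctrl.get_obs();p,r=o["tool_pos"],o["tool_rot"];print(o["t"],p,r,o["contact_force"])
s=imaging.get_image("side")["color"];im=imaging.get_image("wrist")
T=np.eye(4);T[:3,:3]=Ro.from_rotvec(r).as_matrix();T[:3,3]=p
u=p[2]+.019-.065
print("expected sleeve top px(side), bottom, axle tip",px("side",[[p[0],p[1],u+.076],[p[0],p[1],u],[.524,-.3595,.076]]))
E=np.linalg.inv(im["hand_eye"]);P=np.array([[a*.016,b*.016,-.030] for a,b in((1,1),(1,-1),(-1,-1),(-1,1))])
print(cv2.projectPoints(P,cv2.Rodrigues(E[:3,:3])[0],E[:3,3],K(im),im["D"])[0][:,0])
q=np.zeros((600,800,3),np.uint8)
q[:,:400]=cv2.resize(s[210:360,280:380],(400,600),interpolation=cv2.INTER_CUBIC);q[:400,400:]=cv2.resize(im["color"][150:350,220:420],(400,400),interpolation=cv2.INTER_CUBIC)
cv2.imwrite("pics/c5.png",q)
```

```text
14.275 [ 0.52428764 -0.35960387  0.15110981] [-3.14015523e+00  2.14036108e-03  2.42322656e-03] [ 0.1482543   0.45716652 -3.41452104]
expected sleeve top px(side), bottom, axle tip [[330.09089594 269.90938545]
 [329.95475159 287.9243741 ]
 [329.78008083 294.24098267]]
[[362.82609586 250.22958381]
 [283.14738587 250.21134187]
 [285.81140063 318.34592964]
 [360.24485348 318.36968198]]
```

View pics/c5.png

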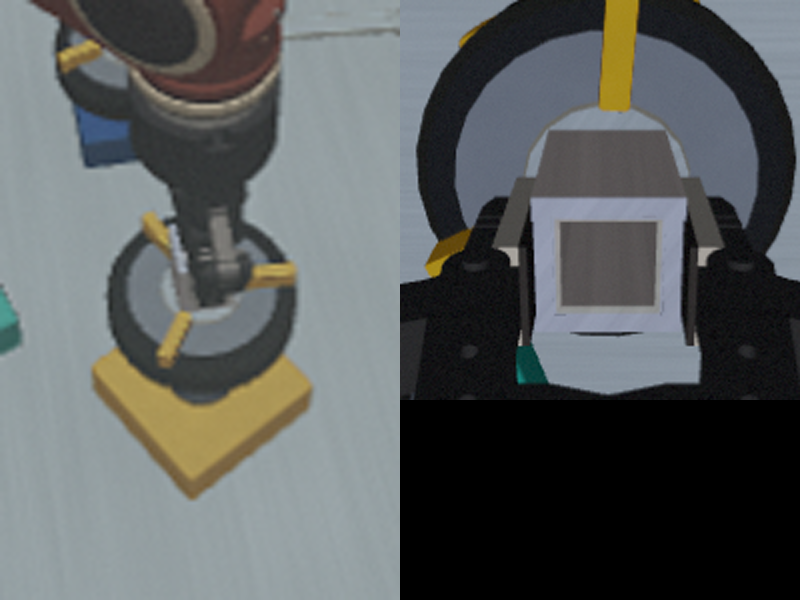

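The gripped sleeve's top corners match the prediction within 2 px, at about (285,249), (364,249), (288,316) and (362,316), so it's upright and centred. The wheel is over the yellow bracket. I'll lower it gently while watching the force.

>>> {"op": "play_rows", "data": {"series": [[0.25,[0,0,0.2],[0,0,0]],[0.25,[0,0,0.2],[0,0,0]],[0.25,[0,0,0.06],[0,0,0]],[0.25,[0,0,0.06],[0,0,0]],[0.25,[0,0,0.06],[0,0,0]],[0.25,[0,0,0.06],[0,0,0]]]}}

```text
t: 15.12
tool_pos: [0.525, -0.3593, 0.1204]
tool_rot: [3.141, -0.0, 0.001]
contact_force: [-0.9, -0.0, -3.7]
opening: 0.0315
grip_force: 51.0
```

>>> {"op": "play_rows", "data": {"series": [[0.25,[0,0,0.06],[0,0,0]],[0.25,[0,0,0.06],[0,0,0]]]}}

```text
t: 15.38
tool_pos: [0.5249, -0.3593, 0.1141]
tool_rot: [3.142, -0.0, 0.0]
contact_force: [0.4, 0.1, -4.8]
opening: 0.0312
grip_force: 51.0
```

>>> {"op": "play_rows", "data": {"series": [[0.25,[0,0,0.08],[0,0,0]],[0.25,[0,0,0.08],[0,0,0]],[0.25,[0,0,0.08],[0,0,0]],[0.25,[0,0,0.08],[0,0,0]],[0.25,[0,0,0.06],[0,0,0]],[0.25,[0,0,0.04],[0,0,0]],[0.25,[0,0,0.04],[0,0,0]]]}}

```text
t: 16.25
tool_pos: [0.5249, -0.3593, 0.0913]
tool_rot: [3.141, -0.0, 0.0]
contact_force: [-0.3, -0.3, -4.3]
opening: 0.0313
grip_force: 51.0
```

>>> {"op": "play_rows", "data": {"series": [[0.25,[0,0,0.03],[0,0,0]],[0.25,[0,0,0.03],[0,0,0]],[0.25,[0,0,0],[0,0,0]]]}}

```text
t: 16.62
tool_pos: [0.525, -0.3593, 0.0889]
tool_rot: [3.141, -0.0, 0.0]
contact_force: [-1.3, 0.5, -0.5]
opening: 0.0312
grip_force: 51.3
```

The force dropped by the wheel's weight, and the height matches the one at grasp, so it's seated. Releasing and lifting clear.

>>> {"op": "play_rows", "data": {"series": [[0.6,[0,0,0.01],[0,0,0]],[1,[0,0,0],[0,0,0]],[1,[0,0,0],[0,0,0]],[1,[0,0,0],[0,0,0]],[1,[0,0,-0.4],[0,0,0]],[1,[0,0,-0.6],[0,0,0]],[0,[0,0,-0.4],[0,0,0]],[0,[0,0,0],[0,0,0]]]}}

```text
t: 17.62
tool_pos: [0.5262, -0.3603, 0.1612]
tool_rot: [3.138, 0.0, 0.007]
contact_force: [0.0, -0.7, -1.2]
opening: 0.0515
grip_force: 0.0
```

Run:
```python
from station import ctrl, imaging
import cv2
from h import *
from scipy.spatial.transform import Rotation as Ro
o=ctrl.get_obs();p,r=o["tool_pos"],o["tool_rot"];print(o["t"],p,r,o["contact_force"],o["opening"])
s=imaging.get_image("side")["color"];im=imaging.get_image("wrist")
T=np.eye(4);T[:3,:3]=Ro.from_rotvec(r).as_matrix();T[:3,3]=p
E=np.linalg.inv(T@im["hand_eye"]);c=np.array([.525,-.359,0])
np.save("E.npy",E)
P=np.array([[a*.016,b*.016,.116] for a,b in((1,1),(1,-1),(-1,-1),(-1,1))]+[[.054*np.cos(t),.054*np.sin(t),.0825] for t in np.radians([0,45,90,135,180])])+c
print(cv2.projectPoints(P,cv2.Rodrigues(E[:3,:3])[0],E[:3,3],K(im),im["D"])[0][:,0])
print(px("side",[[.525,-.359,.116],[.525,-.359,.04]]))
q=np.zeros((600,800,3),np.uint8)
q[:400,:]=cv2.resize(im["color"][100:300,120:520],(800,400),interpolation=cv2.INTER_CUBIC);q[400:,:267]=cv2.resize(s[250:340,270:390],(267,200))
cv2.imwrite("pics/c6.png",q)
```

```text
17.625 [ 0.52619164 -0.36032463  0.16123431] [3.13792422e+00 3.54870335e-05 6.63879286e-03] [ 0.04740619 -0.74185939 -1.21626282] 0.05153071800271188
[[295.87889936 200.59555525]
 [346.01199867 200.55337041]
 [345.05930207 246.64621372]
 [297.05777341 246.71028428]
 [321.07318228 135.93465647]
 [268.27574099 158.22427402]
 [249.83684912 208.62321747]
 [273.03296786 254.6507368 ]
 [321.37477707 272.50654701]]
[[330.22178121 285.20492074]
 [330.08313264 301.43689567]]
```

View pics/c6.png

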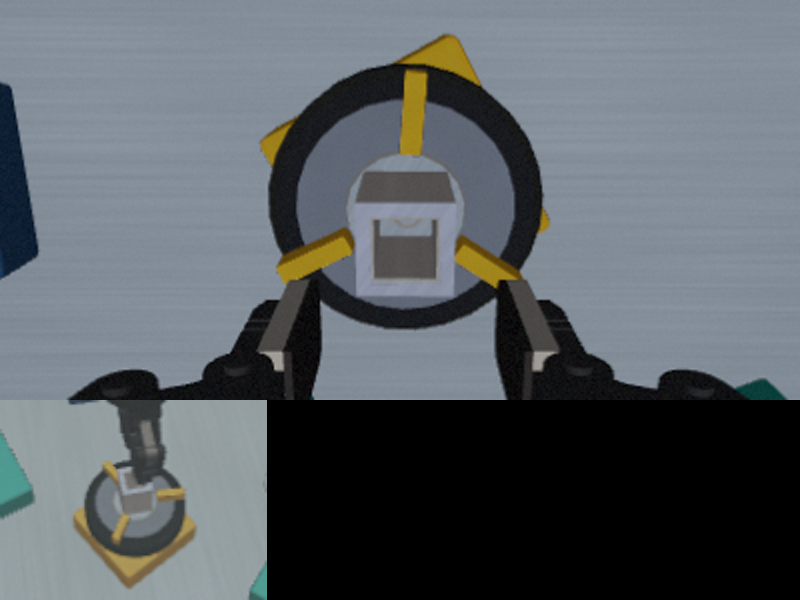

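The wheel is upright and fully down on the axle: its sleeve top, at crop (357,203) to (455,296), matches the seated prediction. One rib points along +x at crop (415,110), so I'll place shut fingers on its left side for the spin.

>>> {"op": "play_rows", "data": {"series": [[0,[0.77,-0.43,0],[0,0,0]],[0,[0,0,0],[0,0,0]],[0,[0,0,0],[0,0,0]],[0,[0,0,0.6],[0,0,0]],[0,[0,0,0.6],[0,0,0]],[0,[0,0,0.4],[0,0,0]],[0,[0,0,0.1],[0,0,0]],[0,[0,0,0],[0,0,0]]], "force": 30}}

```text
t: 18.73
tool_pos: [0.5634, -0.3381, 0.0731]
tool_rot: [3.141, -0.001, 0.0]
contact_force: [-0.1, 0.7, -0.0]
opening: -0.0002
grip_force: 0.0
```

>>> {"op": "play_rows", "data": {"series": [[0,[0,0.1,-0.04],[0,0,0]],[0,[0,0.2,0],[0,0,0]],[0,[0,0.4,0],[0,0,0]],[0,[0,0.65,0],[0,0,0]],[0,[0,0.8,-0.1],[0,0,0]],[0,[0.2,0.5,-0.6],[0,0,0]],[0,[0,0,-0.9],[0,0,0]],[0,[0,0,-0.9],[0,0,0]]]}}

```text
t: 19.73
tool_pos: [0.5728, -0.4722, 0.2007]
tool_rot: [3.141, -0.002, -0.001]
contact_force: [0.2, -0.5, -0.4]
opening: 0.0
grip_force: 0.0
```

Run:
```python
from station import ctrl, imaging
import cv2
from h import *
o=ctrl.get_obs();print(o["t"],o["tool_pos"],o["contact_force"])
q=np.zeros((400,800,3),np.uint8)
for i in range(4):
    s=imaging.get_image("side")["color"];q[:200,i*200:i*200+200]=cv2.resize(s[255:335,290:370],(200,200))
for i in range(4):
    s=imaging.get_image("side" if 0 else "top")["color"];q[200:,i*200:i*200+200]=cv2.resize(s[180:235,390:445],(200,200))
print(ctrl.get_obs()["t"]);cv2.imwrite("pics/c7.png",q)
```

```text
19.725 [ 0.57276349 -0.47218987  0.20072237] [ 0.17741192 -0.45734922 -0.4300837 ]
20.125
```

View pics/c7.png

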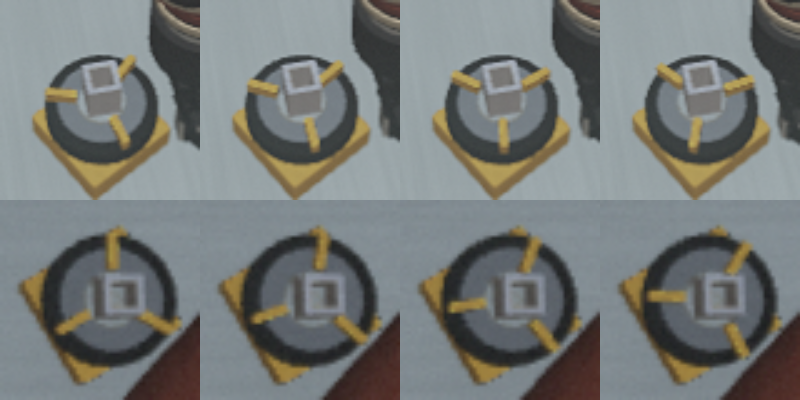

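The frames show the wheel turning about 12° every 0.05 s (roughly 4 rad/s) by itself. It's upright and seated, and the arm is clear, so I'm handing in.

```bash
python3 -c "
from station import ctrl
print(ctrl.finish_job())"
```

```text
the job is handed in; nothing more can be done
None
```

The left wheel was the free one: it now sits upright and fully down on the yellow bracket's axle, spinning by itself at about 4 rad/s with the arm clear, the two binding wheels are still on their spindles, and the job was handed in at about 20 s.

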